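# Close up the pantry stock lane

### The job

A tea caddy is standing in the stock lane: lift it out and stand it upright in the middle of the cork trivet on top of the wooden shelf riser, without banging it down. Then, without gripping it, push the red-banded carton along the lane under the riser until you feel it meet the unseen carton at the back and have nudged that one back by 5 mm or so (at least 2, never more than 15 mm), pressing gently (under 30 N). Leave the blue mug on the riser and the red-capped sugar jar where they stand.

Things in the scene. Friction and masses are not known exactly. Their poses are not given: they have to be found in the camera images.
- rack: Fixed stock lane with a shelf riser over its inner end. Origin on the table, on the lane's centre line; its +x axis points along the lane, into the riser; z up. The lane is a grey strip 4 mm thick, from x = -360 to +310 mm, with blue side rails whose tops are 29 mm above the table and whose inner faces are at y = +-52.5 mm. The riser's wooden top covers x = 50 to 320 mm, y = +-105 mm; its underside is 86 mm and its top 98 mm above the table. Position and direction vary.
- carton_mid (a point): Centre of the loose carton to be pushed: cardboard with a red band, 170 mm long (its x, along the lane, +x towards the riser), 95 mm wide (y), 70 mm tall (z), too wide to grip; it lies on the strip in the open part of the lane with 5 mm to spare at each rail. Its weight varies (0.2 to 0.45 kg): sliding it alone takes 1 to 5 N. The two fingers set apart across its end face push it straight. At the end that face is still 35 mm or more outside the riser.
- carton: The same carton; origin at the centre of its underside, 35 mm below carton_mid, same axes.
- stock (a joint): How far (m) the unseen carton at the back of the lane has been pushed back, along the rack's +x, from where it stood: 0 at the start, hard stop at 0.040. It is a cardboard carton 90 mm wide and 68 mm tall. Its front face stands hidden below the riser, anywhere from 80 to 150 mm along the rack's +x (not given otherwise). It does not spring: it slides back only when pushed with about 6 N (on top of what the front carton takes) and stays where it is left.
- caddy: Round green tea caddy with a steel lid and a dark wooden knob, standing in the lane between the front carton and the riser. Origin at the centre of its underside, z up. Body 76 mm in diameter (lid 79), 102 mm tall to the top of the lid; the knob on it is 26 mm in diameter and stands 40 mm above the lid. Weight 0.3 to 0.6 kg.
- caddy_knob (a point): Middle of the caddy's knob, on its axis, 125 mm above the caddy's underside (23 mm above the lid, 17 mm below the knob's top): the place to grip, from above.
- caddy_base (a point): Centre of the caddy's underside.
- trivet: Round cork trivet, 110 mm in diameter, 6 mm thick, fixed on top of the riser; origin at the centre of its underside.
- trivet_top (a point): Centre of the trivet's upper face.
- riser_mug: Bystander, not to be moved: blue ceramic mug, 85 mm tall, 72 mm wide, standing on the riser near its far end; origin at the centre of its underside.
- sugar_jar: Bystander, not to be moved: jar with a red cap, 110 mm tall, 68 mm wide, on the robot's side of the lane; origin at the centre of its underside.
Things that resemble listed ones, but are neither listed nor needed, are in the scene too. What is shaped like the carton but purple is not meant.

How it is judged:
On the way, in this order (a step that is already met when the one before it is completed fails the run):
1. the caddy stands upright on the trivet, let go (horizontal distance between caddy_base and trivet_top below 0.025 m and z of caddy_base in the frame of trivet_top between -0.006 and 0.006 m and angle between caddy_base's own z axis and vertical below 0.1 rad and contact force between the fingers and caddy below 0.1 N), for 0.2 s.
2. the unseen carton has been nudged back by at least 2 mm (value of joint stock above 0.002 m), for 0.1 s.
At the end, for the whole second after the job is handed in: Caddy upright (0.1 rad) on the trivet, centre within 25 mm of its centre, released, still; red-banded carton flat and at rest between the rails, in line with the lane (0.1 rad, 15 mm), its front under the riser; unseen carton nudged back by 2 to 15 mm (all of step 1 and linear speed of caddy below 0.02 m/s and value of joint stock between 0.002 and 0.015 m and velocity of joint stock below 0.01 m/s and linear speed of carton below 0.01 m/s and x of carton_mid in the frame of rack above -0.02 m and y of carton_mid in the frame of rack between -0.015 and 0.015 m and z of carton_mid in the frame of rack below 0.05 m and angle between the x axis of carton and the x axis of rack, either way round below 0.1 rad); the robot touches nothing.
It fails at once if the unseen carton is shoved back by more than 15 mm (value of joint stock above 0.015 m).
It fails at once if the front carton is pushed with more than 30 N, lifted or tipped (contact force between the fingers and carton above 30 N or z of carton_mid in the frame of rack above 0.06 m or angle between carton's own z axis and vertical above 0.2 rad).
It fails at once if the caddy is tipped (0.6 rad) or banged down on the trivet (over 60 N) (angle between caddy's own z axis and vertical above 0.6 rad or contact force between caddy and trivet above 60 N).
It fails at once if the front carton is shoved against the caddy (over 5 N) (contact force between carton and caddy above 5 N).
It fails at once if a bystander is moved by more than 20 mm (distance of any of riser_mug, sugar_jar from where it was at the start of the episode above 0.02 m).
It also fails if it takes over 61 s, if anything falls off the work surface, if the arm or the gripper's body presses on something with over 40 N, if the wrist force passes 120 N, or if a joint passes its speed limit or range.

### The arm

A 6-joint arm with a two-finger parallel gripper is mounted at the origin on the work surface. World frame = base frame: x ahead of the robot, y to its left, z up, the work surface at z = 0. Lengths are in m, angles in rad, forces in N, time in s.
With the tool pointing down it reaches from about 0.325 to 0.9 m from the base axis. Payload 3.5 kg.
Tool frame: the origin (TCP) lies at the very end of the fingers, on their centre line; the grasp point (between the pads) lies 19 mm behind it; z points along the fingers, y is the line along which they close (so a half turn about z gives the same grasp; the last joint's range is limited). The gripper opens to 85 mm and grips with 20 to 120 N. Pads are 22 mm wide; open, the fingers measure 114 mm over their backs; the gripper's body (76 mm by 85 mm) begins 54 mm behind the grasp point. The pads swing forward as they close: fully open they stand 13 mm farther back than shut.
Start: joints at [1.244, 0.276, -0.026, 1.268, 0, 1.467], TCP at [0.139, 0.609, 0.231] pointing down, gripper open.
Joint ranges: [-3.12, 3.12], [-0.85, 1.88], [-1.08, 1.24], [-1.95, 2.15], [-1.57, 1.53], [-3.14, 3.14]. Speed limits (rad/s): [2.57, 2.57, 3.14, 3.14, 3.14, 3.14].

### API

Orientations are given as a rotation vector (axis times angle).
In Python, from plant import sense, get_image, camera_model, job_done gives the robot as it stands. The module is installed in compiled form; this text tells all that it offers.
- The arm moves only by the tool apply_moves, never from a script. Its argument "increments" is a list of rows, each a list of 3 entries, a list of its own where there are three numbers: the closure, from 0 (fully open) to 1 (shut), then the shift along the world's x, y, z in m, then the turn about the world's z in rad. A call has 1 to 12 rows; each row is the pose to reach, as a shift and turn from the pose commanded when the call began; what a row does not reach only later rows make up. A row lasts 1/10 s, in which the tool goes at most 50 mm and 8.59 degrees, less where a joint would pass 70% of its speed; a pose out of reach is approached as far as the arm can. A call with a gripper value outside its range is refused whole. The fingers move at their own pace and stop on an object; "newtons" is the grip in N (left out, the last holds). Time passes only in rows, so rows that repeat a pose let the fingers close. It gives the time, the measured TCP pose, the force, the opening and the grip force at its end, in the units of the state.
- sense(): the state, without advancing time (a new reading comes with each control period).
- get_image(name): name is "scene" or "top" or "wrist"; returns the picture (420x560x3 uint8, blue, green, red); there is no depth.
- camera_model(name): a dict with "fx", "fy", "cx", "cy" (pixels), "extrinsics" (4x4, takes a point from camera to world coordinates). Camera axes: x right, y down, z forward; pixel columns grow to the right and rows downward; lengths in m; the calibration is good to about 2 mm. The wrist camera is an equidistant fisheye: a pixel r from the principal point sees the ray r / f radians off the axis. A picture is of the moment at which its call begins: read the wrist's pose just before it. camera_model takes no time and is no camera call; for the wrist camera it gives the pose at the moment of the call.
- job_done(): hands the job in; it is judged then, once.
The state is a dict: "time_s": time; "joints": joint angles; "joint_velocities": joint speeds; "effort": joint torques, N m; "tool_pos": TCP position; "orientation": TCP orientation; "contact_force": force on the tool from outside, world axes, zero at the start; "ft_torque": the same for the moment, N m; "opening": finger opening in m; "gripper_force": force on a finger pad.
Only numpy, scipy, OpenCV 4.12 (cv2) and the standard library are available. Lean on these libraries where they do the work, as an engineer would, in place of code of your own. Each camera call takes 0.05 s, during which the arm holds its last target. There are 200 camera calls.

## Working session

There is one attempt and no reset: what is moved stays moved. The work goes in short steps, Python scripts to look and compute and a tool call to move; the robot and the scene stay as the last step left them, time stands still between calls to the robot, and variables do not carry over. Pictures are saved under pics/ and viewed, at most 10 in all, crops included, and the job is handed in when it is done.

Besides the shell and the picture viewer there is one more tool, called after "Call:" as name(argument=value, ...) on one line, values as JSON. apply_moves: Moves the arm, as the interface text tells. Its arguments: {"type":"object","properties":{"increments":{"type":"array"},"newtons":{"type":"number"}},"required":["increments"]}

```bash
mkdir -p pics; python3 - <<'E'
from plant import *
import cv2
s=sense();print({k:s[k] for k in ("time_s","tool_pos","orientation","contact_force","opening")})
for n in("scene","top"):
    cv2.imwrite(f"pics/{n}0.png",get_image(n)); c=camera_model(n); print(n,c)
E
```

```text
{'time_s': 0.0, 'tool_pos': array([0.13844618, 0.60868249, 0.23014187]), 'orientation': array([-0.35071439, -3.12146521,  0.00338795]), 'contact_force': array([-0.89385074, -0.0795971 , -0.10298842]), 'opening': 0.08544259989528999}
scene {'fx': 464.72074783381834, 'fy': 464.72074783381834, 'cx': 289.7368417427106, 'cy': 211.39487335748873, 'extrinsics': array([[-0.63955913,  0.49213373, -0.59056626,  1.15866271],
       [ 0.7685948 ,  0.39432655, -0.50375451,  0.52652612],
       [-0.01503863, -0.77608695, -0.63044657,  0.81559738],
       [ 0.        ,  0.        ,  0.        ,  1.        ]])}
top {'fx': 451.5489485905536, 'fy': 451.5489485905536, 'cx': 282.2308281189841, 'cy': 214.5632981769214, 'extrinsics': array([[ 0.00526643, -0.98610613,  0.16603304,  0.33044041],
       [-0.9998379 , -0.00233384,  0.01785283, -0.06975279],
       [-0.01721729, -0.16610014, -0.98595857,  1.17584846],
       [ 0.        ,  0.        ,  0.        ,  1.        ]])}
```

View pics/scene0.png

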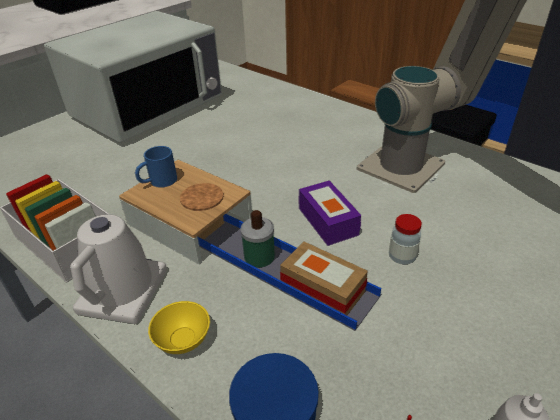

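View pics/top0.png

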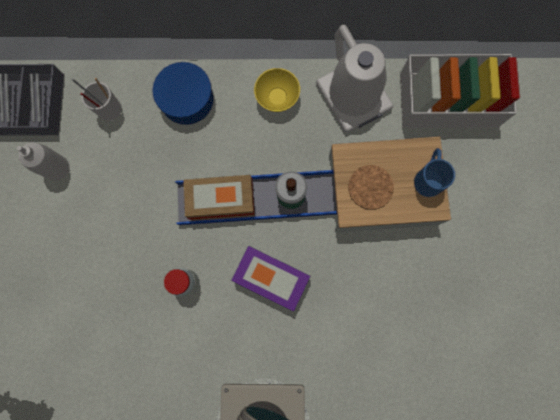

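Scene view: caddy at about (258,240), trivet (202,196), carton (323,275). Top view: knob (291,184), trivet (371,187), carton (219,197); the lane runs along image right, which is world -y. Next I measure these.

```bash
cat > h.py <<'E'
import cv2,numpy as np
from plant import *
def ray(c,u,v):
    E=c["extrinsics"];d=E[:3,:3]@np.array([(u-c["cx"])/c["fx"],(v-c["cy"])/c["fy"],1]);return E[:3,3],d
def plane(c,u,v,z):
    o,d=ray(c,u,v);return o+d*(z-o[2])/d[2]
def tri(a,b):
    (o,d),(p,e)=a,b;t=np.linalg.lstsq(np.c_[d,-e],p-o,rcond=None)[0]
    A,B=o+d*t[0],p+e*t[1];return (A+B)/2,np.linalg.norm(A-B)
def blob(m,x0,x1,y0,y1):
    r=np.zeros_like(m);r[y0:y1,x0:x1]=m[y0:y1,x0:x1]
    n,l,s,c=cv2.connectedComponentsWithStats(r);i=1+s[1:,4].argmax();return (l==i).astype(np.uint8),c[i],s[i]
E
python3 - <<'E'
from h import *
np.set_printoptions(precision=4,suppress=True)
T=cv2.imread("pics/top0.png");S=cv2.imread("pics/scene0.png");ct=camera_model("top");cs=camera_model("scene")
hT=cv2.cvtColor(T,cv2.COLOR_BGR2HSV);hS=cv2.cvtColor(S,cv2.COLOR_BGR2HSV)
# rails
m=cv2.inRange(hT,(108,150,60),(125,255,255))
for a in((175,335,170,195),(175,337,198,226)):
    ys,xs=np.nonzero(m[a[2]:a[3],a[0]+8:a[1]-5]);xs=xs+a[0]+8;ys=ys+a[2]
    f=np.polyfit(xs,ys,1);p=[plane(ct,u,np.polyval(f,u),.029) for u in(185,330)];print("rail",len(xs),p,np.arctan2(*(p[1]-p[0])[[1,0]]))
# riser top: brown wood
m=cv2.inRange(hT,(8,60,90),(22,255,255));b,c,s=blob(m,325,460,130,235);print("riser",s)
h=cv2.convexHull(cv2.findContours(b,0,2)[0][0]);r=cv2.approxPolyDP(h,6,True)[:,0]
for u,v in r: print((u,v),plane(ct,u,v,.098))
# trivet: both
for n,h,c_,w in(("top",hT,ct,(345,398,160,213)),("scene",hS,cs,(175,228,180,213))):
    g=h[w[2]:w[3],w[0]:w[1]]
    print(n,"trivet HSV centre",g[g.shape[0]//2,g.shape[1]//2],"corner",g[0,0],g[2,2])
print("knobtop HSV",hT[184,291],hS[217,257],"carton",hT[183,215],hT[211,205])
for n,h,c_,w in(("top",hT,ct,(282,302,174,196)),("scene",hS,cs,(247,268,206,232))):
    m=cv2.inRange(h,(0,90,0),(15,255,110));b,c,s=blob(m,*w);print(n,"knob",c,s)
m=cv2.inRange(hT,(5,60,50),(25,255,255));b,c,s=blob(m,180,258,170,224);h=cv2.convexHull(cv2.findContours(b,0,2)[0][0]);print("carton",s,cv2.minAreaRect(h))
cv2.imwrite("pics/crop.png",np.hstack([cv2.resize(T[150:240,170:310],None,fx=3.0,fy=3.0),cv2.resize(T[150:240,330:450],None,fx=3.0,fy=3.0)]))
E
```

```text
rail 104 [array([0.6106, 0.2061, 0.029 ]), array([ 0.6384, -0.1732,  0.029 ])] -1.4976727261963694
rail 282 [array([0.5024, 0.2016, 0.029 ]), array([ 0.529 , -0.1719,  0.029 ])] -1.4998065045296258
riser [ 332  136  119   92 8017]
(np.int32(440), np.int32(137)) [ 0.7077 -0.4402  0.098 ]
(np.int32(450), np.int32(219)) [ 0.5021 -0.4532  0.098 ]
(np.int32(339), np.int32(226)) [ 0.4844 -0.187   0.098 ]
(np.int32(332), np.int32(144)) [ 0.6898 -0.1728  0.098 ]
top trivet HSV centre [ 14 124 123] corner [ 16 111 143] [ 16 111 152]
scene trivet HSV centre [ 13 146 155] corner [107 130  59] [ 15 132 168]
knobtop HSV [ 14 143  59] [ 12 159  37] carton [ 17  60 132] [ 16 110 114]
top knob [290.6456 184.1139] [287 179   9  12  79]
scene knob [256.2222 219.1111] [251 210  11  19 171]
carton [ 183  175   72   45 1600] ((218.33665466308594, 197.21044921875), (41.18475341796875, 69.19942474365234), 85.68397521972656)
```

View pics/crop.png

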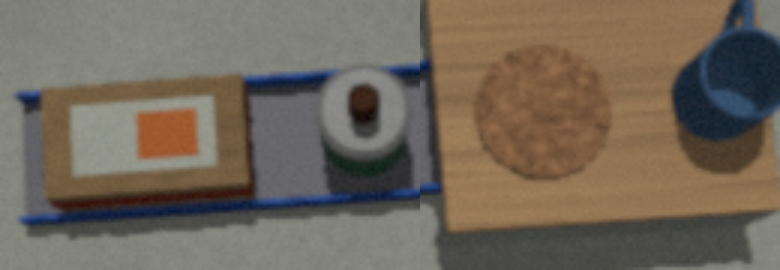

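```bash
python3 - <<'E'
from h import *
np.set_printoptions(precision=4,suppress=True)
ct=camera_model("top");cs=camera_model("scene")
X=np.array([.0707,-.9975]);Y=np.array([.9975,.0707]);O=np.array([.583,-.1288])
rk=lambda p:((p[:2]-O)@X,(p[:2]-O)@Y)
p=plane(ct,370.8,186.7,.104);print("trivet top",p,rk(p));p=plane(cs,202,196,.104);print("trivet scene",p)
k,e=tri(ray(ct,290.6,184.1),ray(cs,256.2,219.1));print("knob",k,e,rk(k))
k=plane(ct,290.5,182.5,.146);print("knobtop",k,rk(k))
for u,v in((42,90),(245,76),(252,185),(47,203)):
    p=plane(ct,170+(u+.5)/3-.5,150+(v+.5)/3-.5,.074);print("carton",p,rk(p))
p=plane(ct,179,203,.004);print("strip end",rk(p))
E
```

```text
trivet top [ 0.5799 -0.2647  0.104 ] (np.float64(0.13538920082951417), np.float64(-0.012655067735944991))
trivet scene [ 0.5839 -0.256   0.104 ]
knob [ 0.5811 -0.0698  0.1234] 0.0014331083947574255 (np.float64(-0.059026045723128855), np.float64(0.002259474148300717))
knobtop [ 0.58   -0.0701  0.146 ] (np.float64(-0.0588039178285428), np.float64(0.0011688379444586465))
carton [0.6045 0.1988 0.074 ] (np.float64(-0.32527979575121685), np.float64(0.04459149235078672))
carton [0.6167 0.0284 0.074 ] (np.float64(-0.15447344253261214), np.float64(0.04474203515051633))
carton [0.5239 0.0211 0.074 ] (np.float64(-0.15370939693738622), np.float64(-0.04830735021872217))
carton [0.5084 0.1907 0.074 ] (np.float64(-0.323934421959078), np.float64(-0.05177881144851375))
strip end (np.float64(-0.3553276706223729), np.float64(0.0003738829176538095))
```

Call:
apply_moves(increments=[[0, [0.24, -0.37, 0], -0.64], [0, [0.24, -0.37, 0], -0.64], [0, [0.24, -0.37, 0], -0.64], [0, [0.24, -0.37, 0], -0.64], [0, [0.24, -0.37, 0], -0.64], [0, [0.24, -0.37, 0], -0.64], [0, [0.24, -0.37, 0], -0.64], [0, [0.24, -0.37, 0], -0.64], [0, [0.24, -0.37, 0], -0.64], [0, [0.24, -0.37, 0], -0.64], [0, [0.24, -0.37, 0], -0.64]], newtons=50)

```text
time_s: 1.2
tool_pos: [0.3787, 0.2386, 0.2309]
orientation: [-1.318, -2.85, 0.001]
contact_force: [-0.4, -0.3, -0.3]
opening: 0.0855
gripper_force: 0.0
```

Call:
apply_moves(increments=[[0, [0.2015, -0.309, 0.005], -0.635], [0, [0.2015, -0.309, 0.005], -0.635], [0, [0.2015, -0.309, 0.005], -0.635], [0, [0.2015, -0.309, 0.005], -0.635], [0, [0.2015, -0.309, 0.005], -0.635], [0, [0.2015, -0.309, 0.005], -0.635], [0, [0.2015, -0.309, 0.005], -0.635], [0, [0.2015, -0.309, 0.005], -0.635], [0, [0.2015, -0.309, 0.005], -0.635], [0, [0.2015, -0.309, 0.005], -0.635], [0, [0.2015, -0.309, 0.005], -0.635]])

```text
time_s: 2.3
tool_pos: [0.5792, -0.0675, 0.236]
orientation: [-2.136, -2.301, 0.001]
contact_force: [0.3, 0.7, -0.7]
opening: 0.0854
gripper_force: 0.0
```

```bash
python3 - <<'E'
from h import *
np.set_printoptions(precision=4,suppress=True)
s=sense();print(s["time_s"],s["tool_pos"],s["orientation"]);c=camera_model("wrist");I=get_image("wrist");cv2.imwrite("pics/w1.png",I);print(c)
cv2.imwrite("pics/t1.png",get_image("top"))
E
```

```text
2.3 [ 0.5792 -0.0675  0.236 ] [-2.1362 -2.3013  0.0006]
{'fx': 325.19226210127806, 'fy': 325.19226210127806, 'cx': 282.3856547751723, 'cy': 205.98845112374983, 'extrinsics': array([[ 0.9973,  0.0707,  0.0216,  0.574 ],
       [ 0.0739, -0.9546, -0.2887,  0.0066],
       [ 0.0002,  0.2895, -0.9572,  0.3779],
       [ 0.    ,  0.    ,  0.    ,  1.    ]])}
```

View pics/w1.png

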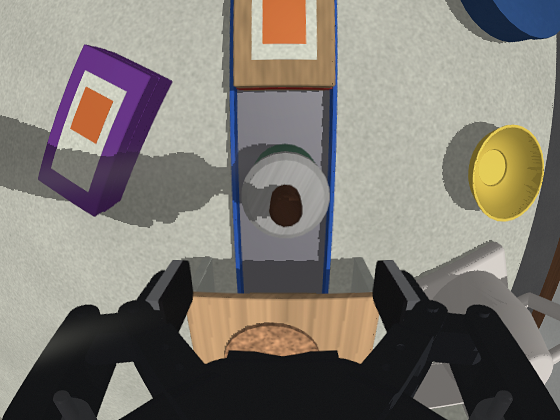

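Wrist view: lid circle centre about (286.5,194.5), knob (286,206), knob top about (286.5,211), with the carton in line behind.

```bash
cat >> h.py <<'E'
def wplane(c,u,v,z):
    q=np.array([u-c["cx"],v-c["cy"]])/c["fx"];r=np.hypot(*q);k=np.sin(r)/r if r>1e-9 else 1
    d=c["extrinsics"][:3,:3]@np.array([q[0]*k,q[1]*k,np.cos(r)]);o=c["extrinsics"][:3,3];return o+d*(z-o[2])/d[2]
E
python3 - <<'E'
from h import *
np.set_printoptions(precision=4,suppress=True)
c=camera_model("wrist");print(wplane(c,286.5,194.5,.106),wplane(c,286.5,211,.144))
# rails inner edges & riser edge
for u,v in((242,270),(325,260),(231,130),(333,130)):print(wplane(c,u,v,.029))
for u,v in((188,292),(378,295)):print("riser edge",wplane(c,u,v,.098))
print("trivet back edge",wplane(c,271,322,.104))
E
```

```text
[ 0.5832 -0.0653  0.106 ] [ 0.583  -0.0681  0.144 ]
[ 0.5393 -0.1839  0.029 ]
[ 0.6383 -0.163   0.029 ]
[ 0.5209 -0.0181  0.029 ]
[ 0.6302 -0.0101  0.029 ]
riser edge [ 0.4899 -0.1784  0.098 ]
riser edge [ 0.6873 -0.1678  0.098 ]
trivet back edge [ 0.578  -0.2028  0.104 ]
```

Call:
apply_moves(increments=[[0, [0.003, -0.001, -0.045], 0], [0, [0.003, -0.001, -0.085], 0], [0, [0.003, -0.001, -0.11], 0], [0, [0.003, -0.001, -0.122], 0], [0, [0.003, -0.001, -0.122], 0], [1, [0.003, -0.001, -0.122], 0], [1, [0.003, -0.001, -0.122], 0], [1, [0.003, -0.001, -0.122], 0], [1, [0.003, -0.001, -0.122], 0], [1, [0.003, -0.001, -0.122], 0], [1, [0.003, -0.001, -0.122], 0], [1, [0.003, -0.001, -0.122], 0]], newtons=50)

```text
time_s: 3.6
tool_pos: [0.5834, -0.0709, 0.1155]
orientation: [2.14, 2.299, 0.0]
contact_force: [-2.8, -0.5, 5.4]
opening: 0.0242
gripper_force: 49.0
```

Call:
apply_moves(increments=[[1, [0, 0, 0.01], 0], [1, [0, 0, 0.03], 0], [1, [0, 0, 0.06], 0], [1, [0, 0, 0.09], 0], [1, [0, 0, 0.115], 0], [1, [0, 0, 0.13], 0], [1, [0, 0, 0.135], 0], [1, [0, 0, 0.135], 0]], newtons=60)

```text
time_s: 4.4
tool_pos: [0.5834, -0.0706, 0.2496]
orientation: [2.14, 2.299, 0.001]
contact_force: [-0.0, -0.4, -3.0]
opening: 0.024
gripper_force: 59.4
```

```bash
python3 - <<'E'
from h import *
s=sense();print(s["time_s"],s["tool_pos"],s["contact_force"],s["opening"])
cv2.imwrite("pics/s2.png",get_image("scene"))
E
```

```text
4.4 [ 0.58341885 -0.07061699  0.24964087] [-0.00374047 -0.40067633 -3.03111556] 0.02398964936980314
```

View pics/s2.png

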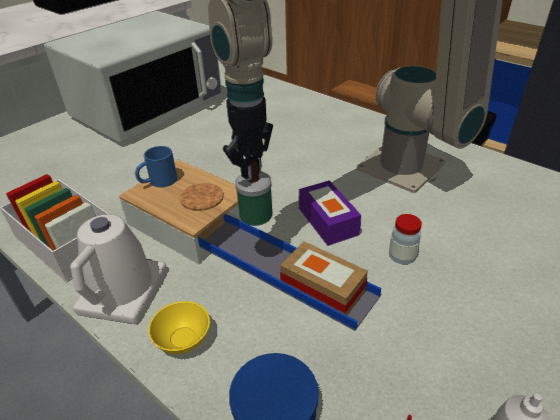

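The caddy hangs upright from the gripper (about 255,200), clear of the lane. I'll carry it over the trivet and lower it.

Call:
apply_moves(increments=[[1, [0, -0.02, 0], 0], [1, [-0.001, -0.055, 0], 0], [1, [-0.001, -0.095, 0], 0], [1, [-0.002, -0.135, 0], 0], [1, [-0.002, -0.165, 0], 0], [1, [-0.002, -0.183, 0], 0], [1, [-0.002, -0.191, 0], 0], [1, [-0.002, -0.191, -0.008], 0], [1, [-0.002, -0.191, -0.018], 0], [1, [-0.002, -0.191, -0.024], 0], [1, [-0.002, -0.191, -0.027], 0], [1, [-0.002, -0.191, -0.029], 0]])

```text
time_s: 5.65
tool_pos: [0.581, -0.2605, 0.2196]
orientation: [-2.138, -2.3, 0.0]
contact_force: [-0.2, 0.4, -3.9]
opening: 0.0241
gripper_force: 59.3
```

Call:
apply_moves(increments=[[1, [0, 0, -0.001], 0], [1, [0, 0, -0.002], 0], [1, [0, 0, -0.003], 0], [1, [0, 0, -0.004], 0]])

```text
time_s: 6.05
tool_pos: [0.5814, -0.2617, 0.2166]
orientation: [2.14, 2.3, 0.0]
contact_force: [0.5, 0.5, -3.1]
opening: 0.0244
gripper_force: 59.3
```

Call:
apply_moves(increments=[[1, [0, 0, -0.0005], 0], [1, [0, 0, -0.001], 0], [1, [0, 0, -0.0015], 0], [1, [0, 0, -0.0015], 0]])

```text
time_s: 6.45
tool_pos: [0.5813, -0.2618, 0.2157]
orientation: [2.14, 2.299, -0.0]
contact_force: [-1.1, -0.0, 1.1]
opening: 0.0242
gripper_force: 59.8
```

Call:
apply_moves(increments=[[1, [0, 0, -0.0005], 0], [1, [0, 0, -0.0005], 0], [0.6, [0, 0, -0.0005], 0], [0.6, [0, 0, -0.0005], 0], [0.4, [0, 0, -0.0005], 0], [0.4, [0, 0, -0.0005], 0], [0.4, [0, 0, 0.002], 0], [0.4, [0, 0, 0.02], 0], [0.4, [0, 0, 0.05], 0], [0.4, [0, 0, 0.08], 0], [0.4, [0, 0, 0.08], 0]])

```text
time_s: 7.55
tool_pos: [0.5837, -0.263, 0.3006]
orientation: [2.134, 2.293, 0.003]
contact_force: [-0.1, -0.3, 0.9]
opening: 0.0514
gripper_force: 0.0
```

```bash
python3 - <<'E'
from h import *
s=sense();print(s["time_s"],s["tool_pos"],s["contact_force"],s["opening"])
cv2.imwrite("pics/s3.png",get_image("scene"))
E
```

```text
7.55 [ 0.5836929  -0.26297038  0.30058386] [-0.07902848 -0.32524671  0.93894662] 0.05139547517238437
```

View pics/s3.png

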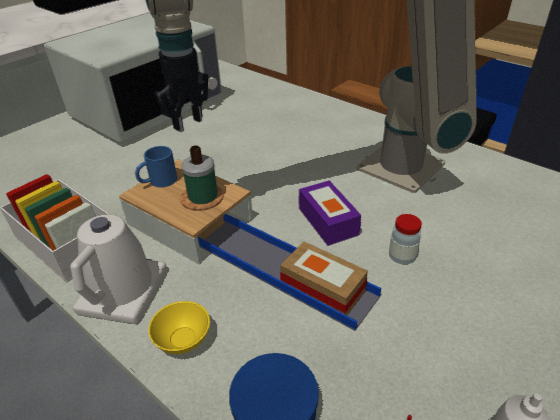

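The caddy stands upright and centred on the trivet (about 200,185). Next I go behind the carton.

Call:
apply_moves(increments=[[0.4, [-0.026, 0.503, 0], 0], [0.4, [-0.026, 0.503, 0], 0], [0.4, [-0.026, 0.503, 0], 0], [0.4, [-0.026, 0.503, 0], 0], [0.4, [-0.026, 0.503, 0], 0], [0.4, [-0.026, 0.503, 0], 0], [0.4, [-0.026, 0.503, 0], 0], [0.4, [-0.026, 0.503, 0], 0], [0.4, [-0.026, 0.503, 0], 0], [0.4, [-0.026, 0.503, 0], 0], [0.4, [-0.026, 0.503, 0], 0], [0.4, [-0.026, 0.503, 0], 0]])

```text
time_s: 8.8
tool_pos: [0.5543, 0.2425, 0.2934]
orientation: [-2.136, -2.302, 0.003]
contact_force: [-0.3, -0.0, -0.3]
opening: 0.0512
gripper_force: 0.0
```

Call:
apply_moves(increments=[[0.4, [0, 0, -0.05], 0], [0.4, [0, 0, -0.1], 0], [0.4, [0, 0, -0.15], 0], [0.4, [0, 0, -0.15], 0]])

```text
time_s: 9.2
tool_pos: [0.548, 0.2372, 0.1362]
orientation: [-2.137, -2.291, 0.025]
contact_force: [-2.1, 0.8, -1.3]
opening: 0.0512
gripper_force: 0.0
```

```bash
python3 - <<'E'
from h import *
np.set_printoptions(precision=4,suppress=True)
s=sense();print(s["time_s"],s["tool_pos"],s["orientation"],s["contact_force"],s["opening"])
c=camera_model("wrist");np.save("c.npy",c,allow_pickle=True)
cv2.imwrite("pics/w4.png",get_image("wrist"))
cv2.imwrite("pics/t4.png",get_image("top"))
E
```

```text
9.2 [0.548  0.2372 0.1362] [-2.1369 -2.291   0.0252] [-2.0823  0.8213 -1.2991] 0.051157265142023525
```

View pics/t4.png

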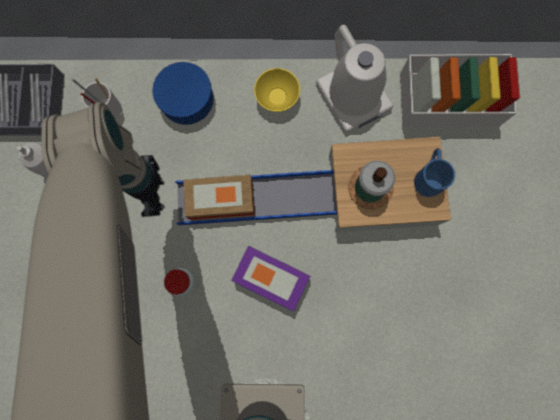

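Top view: the gripper (about 148,195) is behind the carton's outer end (185,197), and the caddy is on the trivet. I lower and settle.

Call:
apply_moves(increments=[[0.4, [0, 0, -0.04], 0], [0.4, [0, 0, -0.08], 0], [0.4, [0, 0, -0.095], 0], [0.4, [0, 0, -0.095], 0], [0.4, [0, 0, -0.095], 0]])

```text
time_s: 9.8
tool_pos: [0.5576, 0.2419, 0.0526]
orientation: [2.139, 2.298, 0.006]
contact_force: [0.5, 0.1, 1.1]
opening: 0.051
gripper_force: 0.0
```

Call:
apply_moves(increments=[[0.4, [0, 0, -0.008], 0], [0.4, [0.0007, -0.01, -0.008], 0], [0.4, [0.0014, -0.02, -0.008], 0], [0.4, [0.0018, -0.025, -0.008], 0], [0.4, [0.0021, -0.03, -0.008], 0], [0.4, [0.0025, -0.035, -0.008], 0], [0.4, [0.0028, -0.04, -0.008], 0], [0.4, [0.0032, -0.045, -0.008], 0], [0.4, [0.0035, -0.05, -0.008], 0]])

```text
time_s: 10.7
tool_pos: [0.559, 0.1915, 0.0421]
orientation: [-2.139, -2.3, -0.002]
contact_force: [-0.1, 3.3, 2.2]
opening: 0.0513
gripper_force: 1.4
```

```bash
python3 - <<'E'
from h import *
s=sense();print(s["time_s"],s["tool_pos"],s["contact_force"],s["opening"])
a=get_image("wrist");b=get_image("top");cv2.imwrite("pics/w5.png",np.hstack([cv2.resize(a,(400,300)),cv2.resize(b[140:260,120:280],(400,300))]))
E
```

```text
10.7 [0.55902569 0.19151938 0.0421091 ] [-0.09956112  3.2830042   2.22705906] 0.051320702193583305
```

View pics/w5.png

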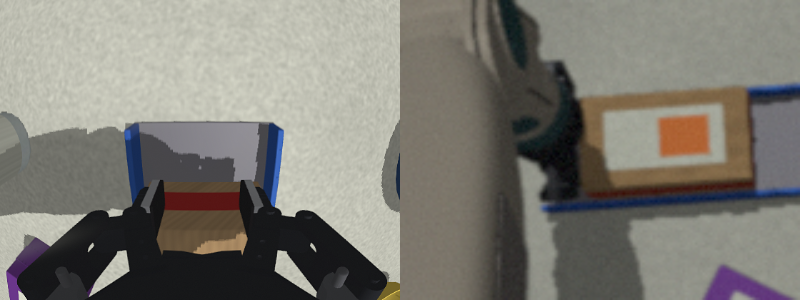

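Both fingers are square against the carton's end and sliding it takes about 3.3 N. I keep pushing.

Call:
apply_moves(increments=[[0.4, [0.0006, -0.008, 0.001], 0], [0.4, [0.0011, -0.016, 0.001], 0], [0.4, [0.0017, -0.024, 0.001], 0], [0.4, [0.0023, -0.032, 0.001], 0], [0.4, [0.0028, -0.04, 0.001], 0], [0.4, [0.0034, -0.048, 0.001], 0], [0.4, [0.004, -0.056, 0.001], 0], [0.4, [0.0045, -0.064, 0.001], 0], [0.4, [0.0051, -0.072, 0.001], 0], [0.4, [0.0057, -0.08, 0.001], 0], [0.4, [0.0062, -0.088, 0.001], 0], [0.4, [0.0068, -0.096, 0.001], 0]])

```text
time_s: 12.0
tool_pos: [0.5655, 0.0948, 0.0428]
orientation: [-2.14, -2.3, 0.0]
contact_force: [1.1, 1.8, -1.7]
opening: 0.0513
gripper_force: 0.6
```

Call:
apply_moves(increments=[[0.4, [0.0006, -0.008, 0], 0], [0.4, [0.0011, -0.016, 0], 0], [0.4, [0.0017, -0.024, 0], 0], [0.4, [0.0023, -0.032, 0], 0], [0.4, [0.0028, -0.04, 0], 0], [0.4, [0.0034, -0.048, 0], 0], [0.4, [0.004, -0.056, 0], 0], [0.4, [0.0045, -0.064, 0], 0], [0.4, [0.0051, -0.072, 0], 0], [0.4, [0.0057, -0.08, 0], 0], [0.4, [0.0062, -0.088, 0], 0], [0.4, [0.0065, -0.092, 0], 0]])

```text
time_s: 13.2
tool_pos: [0.5721, 0.0025, 0.0429]
orientation: [2.141, 2.299, -0.0]
contact_force: [-0.7, 0.5, 0.2]
opening: 0.0514
gripper_force: 0.7
```

```bash
python3 - <<'E'
from h import *
s=sense();print(s["time_s"],s["tool_pos"],s["contact_force"],s["opening"])
b=get_image("top");cv2.imwrite("pics/t6.png",cv2.resize(b[120:260,180:460],(800,400)))
E
```

```text
13.2 [0.57212829 0.00254867 0.04285026] [-0.65109511  0.53841142  0.15384584] 0.05135486544728157
```

View pics/t6.png

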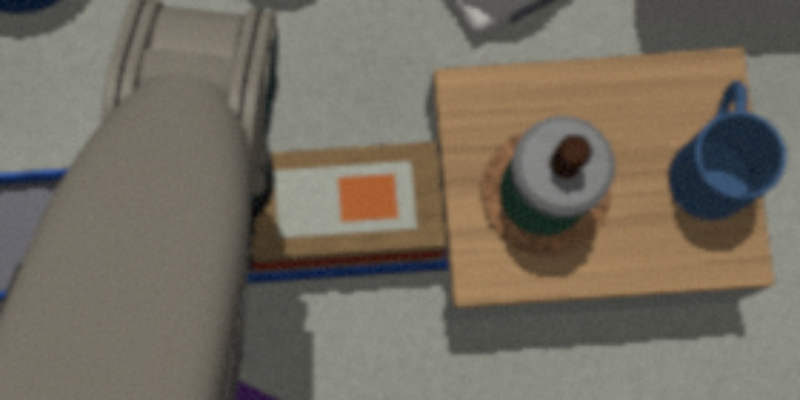

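The carton is straight in the lane with its front at the riser's edge (440,200 in the crop). The hidden one is at least 25 mm further, so from here I go in short steps and watch the force.

Call:
apply_moves(increments=[[0.4, [0.0003, -0.004, 0], 0], [0.4, [0.0006, -0.008, 0], 0], [0.4, [0.0009, -0.012, 0], 0], [0.4, [0.0011, -0.016, 0], 0], [0.4, [0.0013, -0.018, 0], 0], [0.4, [0.0014, -0.02, 0], 0]])

```text
time_s: 13.85
tool_pos: [0.5735, -0.0167, 0.0429]
orientation: [-2.14, -2.3, -0.001]
contact_force: [-0.8, 1.6, 1.0]
opening: 0.0512
gripper_force: 1.0
```

Call:
apply_moves(increments=[[0.4, [0.0001, -0.0015, 0], 0], [0.4, [0.0002, -0.003, 0], 0], [0.4, [0.0003, -0.0045, 0], 0], [0.4, [0.0004, -0.006, 0], 0], [0.4, [0.0005, -0.0075, 0], 0]])

```text
time_s: 14.35
tool_pos: [0.574, -0.0241, 0.0429]
orientation: [2.14, 2.3, 0.0]
contact_force: [-0.1, 1.3, 0.8]
opening: 0.0512
gripper_force: 1.3
```

Call:
apply_moves(increments=[[0.4, [0.0001, -0.0015, 0], 0], [0.4, [0.0002, -0.003, 0], 0], [0.4, [0.0003, -0.0045, 0], 0], [0.4, [0.0004, -0.006, 0], 0], [0.4, [0.0005, -0.0075, 0], 0]])

```text
time_s: 14.85
tool_pos: [0.5745, -0.0317, 0.0429]
orientation: [-2.14, -2.3, -0.0]
contact_force: [0.1, 2.6, 1.9]
opening: 0.0515
gripper_force: 1.5
```

Call:
apply_moves(increments=[[0.4, [0.0001, -0.0015, 0], 0], [0.4, [0.0002, -0.003, 0], 0], [0.4, [0.0003, -0.0045, 0], 0], [0.4, [0.0004, -0.006, 0], 0], [0.4, [0.0005, -0.0075, 0], 0]])

```text
time_s: 15.35
tool_pos: [0.575, -0.0391, 0.0429]
orientation: [-2.14, -2.3, -0.0]
contact_force: [0.2, 3.7, 3.1]
opening: 0.0511
gripper_force: 1.7
```

Call:
apply_moves(increments=[[0.4, [0.0001, -0.0015, 0], 0], [0.4, [0.0002, -0.003, 0], 0], [0.4, [0.0003, -0.0045, 0], 0], [0.4, [0.0004, -0.006, 0], 0], [0.4, [0.0005, -0.0075, 0], 0]])

```text
time_s: 15.85
tool_pos: [0.5754, -0.0466, 0.0427]
orientation: [-2.14, -2.3, -0.0]
contact_force: [-1.0, 8.3, 4.5]
opening: 0.0514
gripper_force: 4.1
```

Call:
apply_moves(increments=[[0.4, [0.0001, -0.001, 0], 0], [0.4, [0.0001, -0.002, 0], 0]])

```text
time_s: 16.05
tool_pos: [0.5753, -0.0466, 0.0428]
orientation: [-2.137, -2.298, -0.006]
contact_force: [-0.2, 10.8, 5.2]
opening: 0.0514
gripper_force: 5.1
```

Call:
apply_moves(increments=[[0.4, [0.0001, -0.001, 0], 0], [0.4, [0.0001, -0.001, 0], 0]])

```text
time_s: 16.25
tool_pos: [0.5754, -0.0473, 0.0428]
orientation: [-2.136, -2.298, -0.006]
contact_force: [0.3, 9.2, 4.4]
opening: 0.0511
gripper_force: 4.7
```

Call:
apply_moves(increments=[[0.4, [0.0001, -0.001, 0], 0], [0.4, [0.0001, -0.002, 0], 0], [0.4, [0.0001, -0.002, 0], 0]])

```text
time_s: 16.55
tool_pos: [0.5754, -0.0492, 0.0428]
orientation: [-2.136, -2.298, -0.006]
contact_force: [0.2, 9.6, 3.6]
opening: 0.0513
gripper_force: 4.8
```

Call:
apply_moves(increments=[[0.4, [0.0001, -0.001, 0], 0], [0.4, [0.0001, -0.002, 0], 0], [0.4, [0.0001, -0.002, 0], 0]])

```text
time_s: 16.85
tool_pos: [0.5756, -0.0512, 0.0428]
orientation: [-2.136, -2.298, -0.006]
contact_force: [-1.0, 9.1, 3.3]
opening: 0.0513
gripper_force: 4.8
```

It has slid 4.6 mm or more at a steady 9 N or so. I back off and rise.

Call:
apply_moves(increments=[[0.4, [-0.0002, 0.003, 0], 0], [0.4, [-0.0007, 0.01, 0], 0], [0.4, [-0.002, 0.03, 0], 0], [0.4, [-0.004, 0.06, 0], 0], [0.4, [-0.004, 0.06, 0.04], 0], [0.4, [-0.004, 0.06, 0.09], 0], [0.4, [-0.004, 0.1, 0.14], 0], [0.4, [-0.004, 0.15, 0.14], 0], [0.4, [-0.004, 0.2, 0.14], 0], [0.4, [-0.004, 0.25, 0.14], 0], [0.4, [-0.004, 0.25, 0.14], 0], [0.4, [-0.004, 0.25, 0.14], 0]])

```text
time_s: 18.05
tool_pos: [0.5715, 0.1975, 0.1823]
orientation: [2.136, 2.302, -0.002]
contact_force: [0.2, -0.1, -0.3]
opening: 0.0509
gripper_force: 0.0
```

```bash
python3 - <<'E'
from h import *
s=sense();print(s["time_s"],s["tool_pos"],s["contact_force"])
b=get_image("top");cv2.imwrite("pics/t7.png",cv2.resize(b[120:260,180:460],(800,400)))
E
```

```text
18.05 [0.57146536 0.19749859 0.18231371] [ 0.23704494 -0.10568726 -0.25523346]
```

View pics/t7.png

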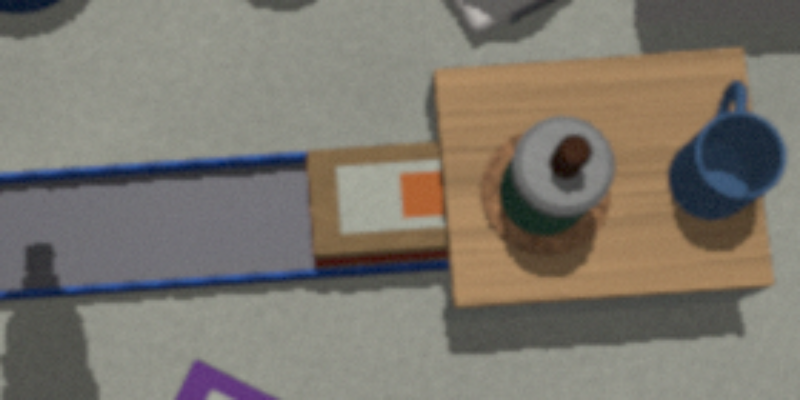

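The carton lies straight in the lane with its front under the riser (back edge at about 308,205 in the crop). The caddy is upright on the trivet, the mug hasn't moved and the arm is clear.

```bash
python3 -c "
from plant import *
print(job_done())"
```

```text
the job is handed in; nothing more can be done
None
```

I handed the job in at about 18 s: the caddy stands upright on the trivet, and I pushed the red-banded carton at about 11 N or less at each reading until it nudged the unseen carton back an estimated 5–12 mm (judged by feel), leaving the mug and sugar jar untouched; no verdict came back.

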